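Rock the purge plug out of a welded tube

TASK

The weld on the square-flanged tube has cooled and its tapered purge plug has to come out. Take the plug by its flat tab and work it loose: while easing it up, rock it about ten degrees over towards the tube's side outlet, then about ten degrees over the opposite way, and only then draw it out. Set it down in the low aluminium tray, not dropped from above, and let go; leave the plug in the round-flanged tube as it is.

Things in the scene. Friction and masses are not known exactly. Their poses are not given: they have to be found in the camera images.
- plug: dark rubber plug, home in the square-flanged tube, 0.11 kg: a taper 30 mm across at the foot, 42 at the top, 38 high, under an upright flat tab 36 (x) by 16 thick (y), its top 83 mm above the foot. Origin: mid-tab on the axis, 60 above the foot, 22 above the taper; z up, x and y along the tube's. Grip the tab across its thickness. Stands on a floor 38 mm above the bench: origin at 98
- work: square-flanged tube, fixed: plate 100 x 100 x 10 mm, tube 56 across, rim 60 up, side outlet 22 mm across pointing to +y, 60 out, 26 up. Origin: centre of underside. Inside, a split sleeve nips the plug: springy (15 N, 5 mm give) at +y and -y, firm at +x and -x, so it rocks only to +y and -y, about a point 49 up; 10 degrees needs 3 mm of lift; straight pull about 10 N; clear of the rim after 22 mm
- tray: low open aluminium tray, empty, held to the bench: 170 mm (x) by 130 mm (y) outside, 28 mm high, walls 4 mm, floor 4 mm thick. Origin: centre of its underside, z up
- other_plug: a plug just like the first, origin likewise, home in the round-flanged tube (round plate 108 mm across, same tube, heights and side outlet), its top 121 mm above the bench. To be left alone
There are look-alikes about, which are no part of the job. What is shaped like the plug but turquoise is not meant.

How it is judged:
On the way, in this order (a step that is already met when the one before it is completed fails the run):
1. the plug, still in its tube, leans at least 5 degrees towards the side outlet (x of plug in the frame of work between -0.012 and 0.012 m and z of plug in the frame of work below 0.118 m and angle between plug's own z axis and vertical above 0.087 rad and y of plug in the frame of work above 0.002 m), for 0.05 s.
2. the plug, still in its tube, leans at least 5 degrees the opposite way (x of plug in the frame of work between -0.012 and 0.012 m and z of plug in the frame of work below 0.118 m and angle between plug's own z axis and vertical above 0.087 rad and y of plug in the frame of work below -0.002 m), for 0.05 s.
3. the plug is lifted clear of its tube (z of plug in the frame of work above 0.13 m), for 0.05 s.
At the end, for the whole second after the job is handed in: the plug rests in the tray, standing or lying, its origin inside the tray's walls (within 78 mm of the tray's centre along x and 58 mm along y) and less than 75 mm above the bench, released and at rest; the other plug is within 12 mm of where it was (x of plug in the frame of tray between -0.078 and 0.078 m and y of plug in the frame of tray between -0.058 and 0.058 m and height (world z) of plug below 0.075 m and contact force between plug and tray above 0.2 N and contact force between the fingers and plug below 0.1 N and linear speed of plug below 0.03 m/s and distance of other_plug from where it was at the start of the episode below 0.012 m); the robot touches nothing.
It fails at once if the other plug is pulled or knocked more than 12 mm from its place (distance of other_plug from where it was at the start of the episode above 0.012 m).
It fails at once if the plug is dropped (it falls free at more than 1.1 m/s, a fall of over 60 mm) (linear speed of plug above 1.1 m/s and contact force between the fingers and plug below 0.1 N).
It also fails if it takes over 54 s, if anything falls off the work surface, if the arm or the gripper's body presses on something with over 40 N, if the wrist force passes 120 N, or if a joint passes its speed limit or range.

ROBOT

A 6-joint arm with a two-finger parallel gripper is mounted at the origin on the work surface. World frame = base frame: x ahead of the robot, y to its left, z up, the work surface at z = 0. Lengths are in m, angles in rad, forces in N, time in s.
With the tool pointing down it reaches from about 0.3 to 0.875 m from the base axis. Payload 4.2 kg.
Tool frame: the origin (TCP) lies between the finger pads; the fingertips stand 25 mm ahead of it and the grasp point (between the pads) lies 6 mm ahead of it; z points along the fingers, y is the line along which they close (so a half turn about z gives the same grasp; the last joint's range is limited). The gripper opens to 85 mm and grips with 20 to 120 N. Pads are 22 mm wide; open, the fingers measure 114 mm over their backs; the gripper's body (76 mm by 85 mm) begins 54 mm behind the grasp point. The pads swing forward as they close: fully open they stand 13 mm farther back than shut.
Start: joints at [1.276, 0.32, 1.565, -0, 1.257, -0.02], TCP at [0.156, 0.553, 0.256] pointing down, gripper open.
Joint ranges: [-3.11, 3.11], [-0.84, 2.01], [0.21, 2.61], [-1.34, 4.49], [0.05, 2.63], [-2.56, 2.56]. Speed limits (rad/s): [2.57, 2.57, 3.14, 3.14, 3.14, 3.14].

INTERFACE

Orientations are given as a unit quaternion [x, y, z, w].
In Python, from plant import monitor, eyes, arm gives the robot as it stands.
- The arm moves only by the tool drive_tool, never from a script. Its arguments are lists of equal length, an entry for each row: "claw": the opening, from -1 (shut) to 1 (fully open), so that 0 is half open; "xyz": the shift along the tool's x, y, z in mm, a list of three; "angular": the turn, a rotation vector about the tool's x, y, z in rad, a list of three. In form: {"claw": [claw, ...], "xyz": [[tx, ty, tz], ...], "angular": [[rx, ry, rz], ...]}. A call has 1 to 12 rows; each row shifts and turns the commanded pose from where the row before left it, along the tool's axes as they then stand; what a row does not reach is not made up. A row lasts 1/8 s, in which the tool goes at most 62.5 mm and 10.7 degrees, less where a joint would pass 70% of its speed; a pose out of reach is approached as far as the arm can. A call with a gripper value outside its range is refused whole. The fingers move at their own pace and stop on an object; "grip_force" is the grip in N (left out, the last holds). Time passes only in rows, so rows that do not move let the fingers close. It gives the time, the measured TCP pose, the force, the opening and the grip force at its end, in the units of the state.
- monitor.sense(): the state, without advancing time (a new reading comes with each control period).
- eyes.get_image(name): name is "scene" or "top" or "wrist"; returns the picture (400x640x3 uint8, red, green, blue); there is no depth.
- eyes.camera_model(name): a dict with "fx", "fy", "cx", "cy" (pixels), "distortion" ([k1, k2, p1, p2, k3] as OpenCV has them; the pictures are not rectified), "extrinsics" (4x4, takes a point from camera to world coordinates). Camera axes: x right, y down, z forward; pixel columns grow to the right and rows downward; lengths in m; the calibration is good to about 2 mm. A picture is of the moment at which its call begins: read the wrist's pose just before it. camera_model takes no time and is no camera call; for the wrist camera it gives the pose at the moment of the call.
- arm.finish_job(): hands the job in; it is judged then, once.
The state is a dict: "t": time; "joints": joint angles; "dq": joint speeds; "joint_efforts": joint torques, N m; "ee_pos": TCP position; "orientation": TCP orientation; "contact_force": force on the tool from outside, world axes, zero at the start; "wrist_torque": the same for the moment, N m; "gripper_width": finger opening in m; "grip_force": force on a finger pad.
Only numpy, scipy, OpenCV 4.12 (cv2) and the standard library are available. Lean on these libraries where they do the work, as an engineer would, in place of code of your own. Each camera call takes 0.05 s, during which the arm holds its last target. There are 200 camera calls.

## Working session

There is one attempt and no reset: what is moved stays moved. The work goes in short steps, Python scripts to look and compute and a tool call to move; the robot and the scene stay as the last step left them, time stands still between calls to the robot, and variables do not carry over. Pictures are saved under pics/ and viewed, at most 10 in all, crops included, and the job is handed in when it is done.

Besides the shell and the picture viewer there is one more tool, called in YAML: its name, and indented under it one key for each argument. drive_tool: Moves the arm, as the interface text tells. Its arguments: {"type":"object","properties":{"claw":{"type":"array"},"xyz":{"type":"array"},"angular":{"type":"array"},"grip_force":{"type":"number"}},"required":["claw","xyz","angular"]}

```bash
mkdir -p pics
cat > h.py <<'E'
import numpy as np, cv2
from plant import monitor, eyes, arm
def snap(n,f,crop=None,s=1):
    im=eyes.get_image(n)
    np.save('pics/'+f+'.npy',im)
    if crop: x0,y0,x1,y1=crop; im=im[y0:y1,x0:x1]
    im=cv2.resize(im,None,fx=s,fy=s,interpolation=cv2.INTER_CUBIC)
    cv2.imwrite('pics/'+f+'.png',im[:,:,::-1])
def ray(n,uv,z,m=None):
    m=m or eyes.camera_model(n)
    K=np.array([[m['fx'],0,m['cx']],[0,m['fy'],m['cy']],[0,0,1]])
    p=cv2.undistortPoints(np.array([[uv]],float),K,np.array(m['distortion'])).ravel()
    T=np.array(m['extrinsics']); d=T[:3,:3]@[p[0],p[1],1]; o=T[:3,3]
    return o+d*(z-o[2])/d[2]
E
python3 -c "
from h import *
snap('top','top1');snap('scene','sc1')
print(monitor.sense());print(eyes.camera_model('top'))"
```

```text
{'t': 0.1, 'joints': array([ 1.27598144e+00,  3.20247478e-01,  1.56553321e+00,  2.68107061e-05,
        1.25740663e+00, -1.99839282e-02]), 'dq': array([ 1.38414973e-05, -2.37953969e-03, -2.42196107e-03,  1.46500998e-03,
       -5.17396116e-04,  3.61308442e-04]), 'joint_efforts': array([ 1.20014294e-03, -4.16409338e+01, -2.34704643e+01, -1.47708588e-04,
        4.82221236e-03,  2.02205506e-06]), 'ee_pos': array([0.15591987, 0.55306591, 0.25556435]), 'orientation': array([ 1.36987477e-01,  9.90572458e-01, -7.85475887e-04, -1.37573355e-04]), 'contact_force': array([0.19523837, 0.01111715, 0.48208984]), 'wrist_torque': array([-0.01664987,  0.01831867,  0.00621249]), 'grip_force': 0.0, 'gripper_width': 0.08563953639593246}
{'fx': 443.4930077163081, 'fy': 443.4930077163081, 'cx': 316.56354532657275, 'cy': 198.36789136428877, 'distortion': array([0.03263249, 0.        , 0.        , 0.        , 0.        ]), 'extrinsics': array([[-0.00670389, -0.99796927,  0.06334351,  0.44796669],
       [-0.99997572,  0.00656991, -0.00232322, -0.00985368],
       [ 0.00190234, -0.06335755, -0.99798908,  1.22093564],
       [ 0.        ,  0.        ,  0.        ,  1.        ]])}
```

View pics/top1.png

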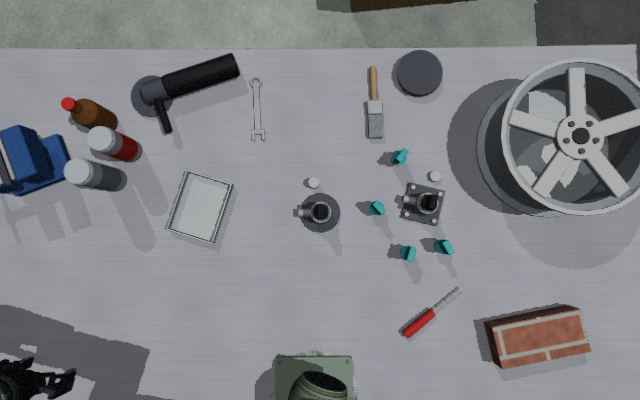

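View pics/sc1.png

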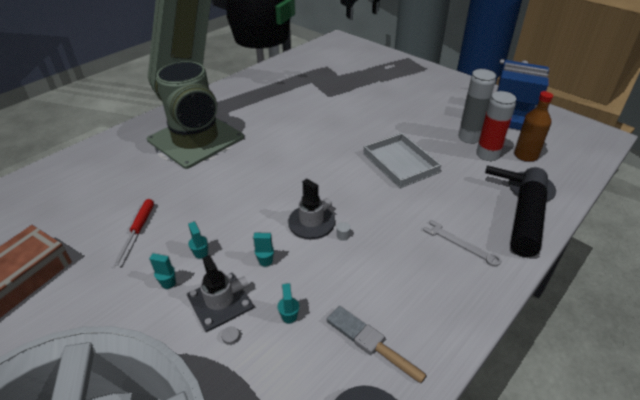

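```bash
python3 -c "
from h import *
im=np.load('pics/top1.npy')
a=cv2.resize(im[170:240,380:470],None,fx=8,fy=8,interpolation=cv2.INTER_CUBIC)
cv2.imwrite('pics/c1.png',a[:,:,::-1])
b=cv2.resize(im[160:255,155:245],None,fx=6,fy=6,interpolation=cv2.INTER_CUBIC)
cv2.imwrite('pics/c2.png',b[:,:,::-1])"
```

```text
(no output)
```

View pics/c1.png

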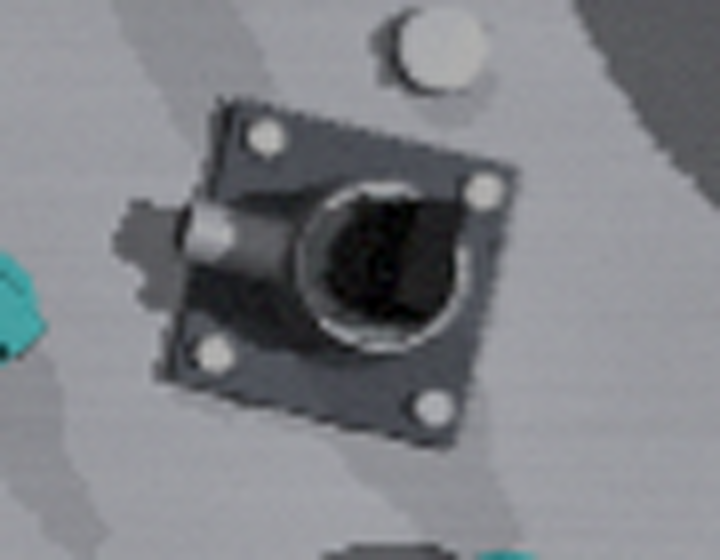

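View pics/c2.png

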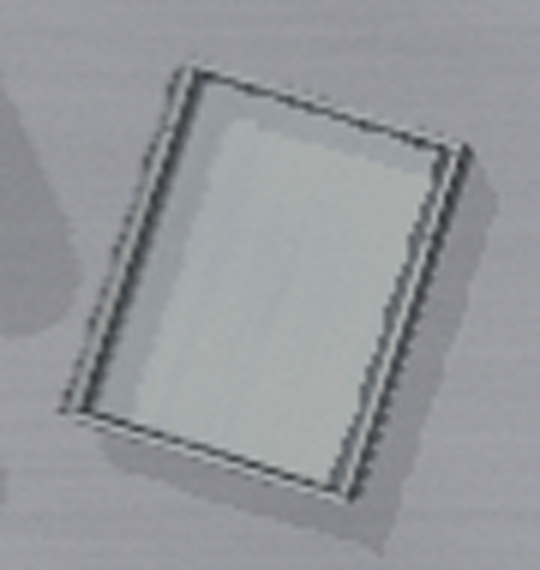

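The crops show the square flange corners (c1: 225,98; 517,165; 450,447; 165,378), with its dark-tabbed plug, outlet to the left (210,235). Candidates in the top view: square-flange black plug (425,203), round-flange black plug (320,212), and turquoise loose ones (400,157), (377,208), (408,253), (444,246). The black one at the square flange fits. The tray corners (c2) are 190,70; 465,148; 350,497; 70,410.

```bash
python3 -c "
from h import *
f=lambda p,s,o:((p[0]+.5)/s-.5+o[0],(p[1]+.5)/s-.5+o[1])
W=[ray('top',f(p,8,(380,170)),.01) for p in [(225,98),(517,165),(450,447),(165,378)]]
W=np.array(W)[:,:2];c=W.mean(0);print('work',c,[np.linalg.norm(W[i]-W[i-1]) for i in range(4)])
e=(W[0]+W[3]-W[1]-W[2]);print('y dir deg',np.degrees(np.arctan2(e[1],e[0])))
e=(W[0]+W[1]-W[2]-W[3]);print('x dir deg',np.degrees(np.arctan2(e[1],e[0])))
print('rim',ray('top',f((383,267),8,(380,170)),.06),'outlet tip',ray('top',f((200,235),8,(380,170)),.03))
T=np.array([ray('top',f(p,6,(155,160)),.028) for p in [(190,70),(465,148),(350,497),(70,410)]])[:,:2]
print('tray',T.mean(0),[np.linalg.norm(T[i]-T[i-1]) for i in range(4)])
e=T[0]+T[1]-T[2]-T[3];print('tray x deg',np.degrees(np.arctan2(e[1],e[0])))
print('other',ray('top',(320,212),.06))
m=eyes.camera_model('wrist');print(m)
"
```

```text
work [ 0.50885297 -0.30028245] [np.float64(0.0982539280681592), np.float64(0.10182442334558155), np.float64(0.09924943193244826), np.float64(0.09916905254317633)]
y dir deg 76.26547840839785
x dir deg -13.887965939612663
rim [ 0.50775895 -0.30264872  0.06      ] outlet tip [ 0.52046526 -0.24916259  0.03      ]
tray [0.50434933 0.30193332] [np.float64(0.16045726049071998), np.float64(0.12846340374661655), np.float64(0.1636148949675578), np.float64(0.130613734285351)]
tray x deg -18.239705714800497
other [ 0.48583582 -0.02131237  0.06      ]
{'fx': 280.1166240197431, 'fy': 280.1166240197431, 'cx': 319.6551160530872, 'cy': 199.19573623459905, 'distortion': array([-0.00624778,  0.        ,  0.        ,  0.        ,  0.        ]), 'extrinsics': array([[ 0.27141072,  0.91249867,  0.30607581,  0.07796754],
       [ 0.96246261, -0.25685936, -0.08768695,  0.57548052],
       [-0.00139579,  0.3183857 , -0.94796023,  0.37344481],
       [ 0.        ,  0.        ,  0.        ,  1.        ]])}
```

drive_tool:
  claw: [1,1,1,1,1,1,1,1,1,1,1,1]
  xyz:
    - [0,0,0]
    - [-40,-20,0]
    - [-44,-22,0]
    - [-44,-22,0]
    - [-44,-22,0]
    - [-44,-22,0]
    - [-44,-22,0]
    - [-44,-22,0]
    - [-44,-22,0]
    - [-44,-22,0]
    - [-44,-22,0]
    - [-44,-22,0]
  angular:
    - [0,0,-0.034]
    - [0,0,0]
    - [0,0,0]
    - [0,0,0]
    - [0,0,0]
    - [0,0,0]
    - [0,0,0]
    - [0,0,0]
    - [0,0,0]
    - [0,0,0]
    - [0,0,0]
    - [0,0,0]

```text
t: 1.6
ee_pos: [0.566, 0.2047, 0.2562]
orientation: [0.12, 0.993, 0.0, -0.0]
contact_force: [0.3, -0.0, 0.0]
gripper_width: 0.0851
grip_force: 0.0
```

drive_tool:
  claw: [1,1,1,1,1,1,1,1,1,1,1,1]
  xyz:
    - [-5,-44,0]
    - [-5,-44,0]
    - [-5,-44,0]
    - [-5,-44,0]
    - [-5,-44,0]
    - [-5,-44,0]
    - [-5,-44,0]
    - [-5,-44,0]
    - [-5,-44,0]
    - [-5,-44,0]
    - [-5,-44,0]
    - [0,0,0]
  angular:
    - [0,0,0]
    - [0,0,0]
    - [0,0,0]
    - [0,0,0]
    - [0,0,0]
    - [0,0,0]
    - [0,0,0]
    - [0,0,0]
    - [0,0,0]
    - [0,0,0]
    - [0,0,0]
    - [0,0,0]

```text
t: 3.1
ee_pos: [0.5024, -0.2798, 0.2558]
orientation: [0.122, 0.993, -0.0, -0.0]
contact_force: [-0.3, -0.1, 0.4]
gripper_width: 0.0856
grip_force: 0.0
```

```bash
python3 -c "
from h import *
from scipy.spatial.transform import Rotation as R
s=monitor.sense();p=s['ee_pos'];A=R.from_quat(s['orientation']).as_matrix()
print(s['t'],p,A.round(4),s['joints'])
print('tool mm',A.T@(np.array([.5083,-.3015,p[2]])-p)*1000)
"
```

```text
3.1 [ 0.502367   -0.27978315  0.25578534] [[-9.705e-01  2.412e-01 -5.000e-04]
 [ 2.412e-01  9.705e-01 -3.000e-04]
 [ 4.000e-04 -4.000e-04 -1.000e+00]] [-5.27913119e-01  3.20129243e-01  1.56513872e+00 -4.85256793e-04
  1.25659132e+00 -1.85491266e+00]
tool mm [-1.09968102e+01 -1.96441369e+01  2.99577340e-03]
```

drive_tool:
  claw: [0.3,0.3,0.3]
  xyz:
    - [-11,-20,20]
    - [0,0,30]
    - [0,0,0]
  angular:
    - [0,0,0]
    - [0,0,0]
    - [0,0,0]

```text
t: 3.48
ee_pos: [0.5077, -0.2978, 0.204]
orientation: [0.12, 0.993, 0.001, -0.003]
contact_force: [-0.2, 1.0, 0.7]
gripper_width: 0.0553
grip_force: 0.0
```

```bash
python3 -c "
from h import *
from scipy.spatial.transform import Rotation as R
s=monitor.sense();p=s['ee_pos'];A=R.from_quat(s['orientation']).as_matrix()
m=eyes.camera_model('wrist')
snap('wrist','w1')
import pickle;pickle.dump((m,p,A),open('w1.pkl','wb'))
print(p,s['gripper_width'])
T=np.array(m['extrinsics'])
def pr(X):
    r,_=cv2.Rodrigues(T[:3,:3].T);K=np.array([[m['fx'],0,m['cx']],[0,m['fy'],m['cy']],[0,0,1.]])
    return cv2.projectPoints(np.array(X,float),r,-T[:3,:3].T@T[:3,3],K,np.array(m['distortion']))[0].reshape(-1,2).round(1)
c=np.array([.5083,-.3015,0]);y=np.array([.2385,.9711,0]);x=np.array([.9711,-.2385,0])
print(pr([c+[0,0,.121]+a*.018*x+b*.008*y for a,b in [(1,1),(1,-1),(-1,-1),(-1,1)]]))
print(pr([c+[0,0,.06]+.028*d for d in (x,-x,y,-y)]))
"
```

```text
[ 0.50769805 -0.29775409  0.20399806] 0.05532529081424624
[[324.7 239.3]
 [304.6 239.3]
 [303.8 196.1]
 [325.  196.1]]
[[315.6 221.2]
 [315.4 166.7]
 [344.  194.8]
 [286.9 194.8]]
```

View pics/w1.png

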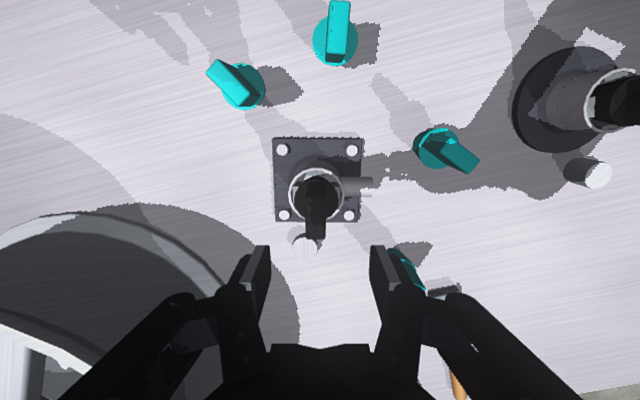

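The wrist view confirms it: black tab at columns 304-326 with its lower end at row 238, and rim at 289-343. Both are within 1 mm of the prediction.

drive_tool:
  claw: [0.2,0.2,0.2]
  xyz:
    - [0,0,25]
    - [0,0,25]
    - [0,0,0]
  angular:
    - [0,0,0]
    - [0,0,0]
    - [0,0,0]

```text
t: 3.9
ee_pos: [0.5086, -0.2984, 0.1561]
orientation: [0.12, 0.993, 0.001, -0.001]
contact_force: [-0.8, -0.2, 0.4]
gripper_width: 0.0516
grip_force: 0.0
```

```bash
cat > st.py <<'E'
from h import *
from scipy.spatial.transform import Rotation as R
import sys
s=monitor.sense();p=s['ee_pos'];A=R.from_quat(s['orientation']).as_matrix()
t=np.array(eval(sys.argv[1]))
print(s['t'],p,'tool mm',(A.T@(t-p)*1000).round(1),'\nz',A[:,2].round(4),'yaw y',np.degrees(np.arctan2(A[1,1],A[0,1])).round(2),s['gripper_width'],s['contact_force'],s['joints'].round(2))
E
python3 st.py "[.5083,-.3015,.108]"
```

```text
3.9 [ 0.50863454 -0.29842052  0.15614019] tool mm [-0.5 -3.1 48.1] 
z [-0.0015  0.0012 -1.    ] yaw y 76.26 0.051613677807739386 [-0.78352674 -0.19648987  0.43908552] [-0.55  0.42  1.67  0.    1.05 -1.88]
```

drive_tool:
  claw: [0.2,0.2,0.2,0.2,-1,-1,-1,-1,-1]
  xyz:
    - [0,-3,20]
    - [0,0,20]
    - [0,0,8]
    - [0,0,0]
    - [0,0,0]
    - [0,0,0]
    - [0,0,0]
    - [0,0,0]
    - [0,0,0]
  angular:
    - [0,0,0]
    - [0,0,0]
    - [0,0,0]
    - [0,0,0]
    - [0,0,0]
    - [0,0,0]
    - [0,0,0]
    - [0,0,0]
    - [0,0,0]
  grip_force: 70

```text
t: 5.03
ee_pos: [0.5087, -0.302, 0.1094]
orientation: [0.12, 0.993, 0.0, 0.001]
contact_force: [0.6, 2.6, 5.4]
gripper_width: 0.0153
grip_force: 69.0
```

```bash
python3 st.py "[.5083,-.3015,.108]"
```

```text
5.025 [ 0.50865667 -0.30203229  0.109372  ] tool mm [0.5 0.4 1.4] 
z [ 1.6e-03  1.0e-04 -1.0e+00] yaw y 76.18 0.01530144894337681 [0.64763036 2.59544362 5.44048315] [-0.56  0.47  1.73  0.    0.94 -1.89]
```

drive_tool:
  claw: [-1,-1,-1,-1,-1,-1,-1,-1,-1,-1,-1]
  xyz:
    - [0,0,-1.5]
    - [0,0,-1.5]
    - [0,0,-1]
    - [0,0,0]
    - [0,2.2,0]
    - [0,2.2,0]
    - [0,2.2,0]
    - [0,2.2,0]
    - [0,2.2,0]
    - [0,0,0]
    - [0,0,0]
  angular:
    - [0,0,0]
    - [0,0,0]
    - [0,0,0]
    - [0,0,0]
    - [0.035,0,0]
    - [0.035,0,0]
    - [0.035,0,0]
    - [0.035,0,0]
    - [0.035,0,0]
    - [0,0,0]
    - [0,0,0]

```text
t: 6.4
ee_pos: [0.5105, -0.2919, 0.1134]
orientation: [0.12, 0.989, -0.087, -0.01]
contact_force: [-1.3, 1.8, 6.8]
gripper_width: 0.0152
grip_force: 70.8
```

```bash
python3 st.py "[.5083,-.3015,.1134]"
```

```text
6.4 [ 0.51049771 -0.2919102   0.11341679] tool mm [-0.2 -9.7  1.7] 
z [-0.0412 -0.1696 -0.9847] yaw y 76.19 0.015242143984902591 [-1.34768547  1.8271365   6.78750208] [-0.45  0.45  1.77 -0.22  0.9  -1.65]
```

drive_tool:
  claw: [-1,-1,-1,-1,-1,-1,-1,-1,-1,-1,-1,-1]
  xyz:
    - [0,-2.2,0]
    - [0,-2.2,0]
    - [0,-2.2,0]
    - [0,-2.2,0]
    - [0,-2.2,-0.5]
    - [0,-2.2,-0.5]
    - [0,-2.2,0]
    - [0,-2.2,0]
    - [0,-2.2,0]
    - [0,-2.2,0]
    - [0,0,0]
    - [0,0,0]
  angular:
    - [-0.035,0,0]
    - [-0.035,0,0]
    - [-0.035,0,0]
    - [-0.035,0,0]
    - [-0.035,0,0]
    - [-0.035,0,0]
    - [-0.035,0,0]
    - [-0.035,0,0]
    - [-0.035,0,0]
    - [-0.035,0,0]
    - [0,0,0]
    - [0,0,0]

```text
t: 7.9
ee_pos: [0.5059, -0.3123, 0.1157]
orientation: [0.12, 0.989, 0.088, 0.012]
contact_force: [0.9, 5.2, 9.6]
gripper_width: 0.0153
grip_force: 71.3
```

```bash
python3 -c "
from h import *
snap('scene','sc2',(140,180,300,340),4)"; python3 st.py "[.5083,-.3015,.1134]"
```

```text
7.95 [ 0.50592113 -0.31224743  0.11562998] tool mm [ 0.3 10.4  4.1] 
z [ 0.044   0.1713 -0.9842] yaw y 76.19 0.015564395112502542 [-0.53660245  5.21389936  9.8752343 ] [-0.65  0.5   1.67  0.19  1.05 -2.08]
```

View pics/sc2.png

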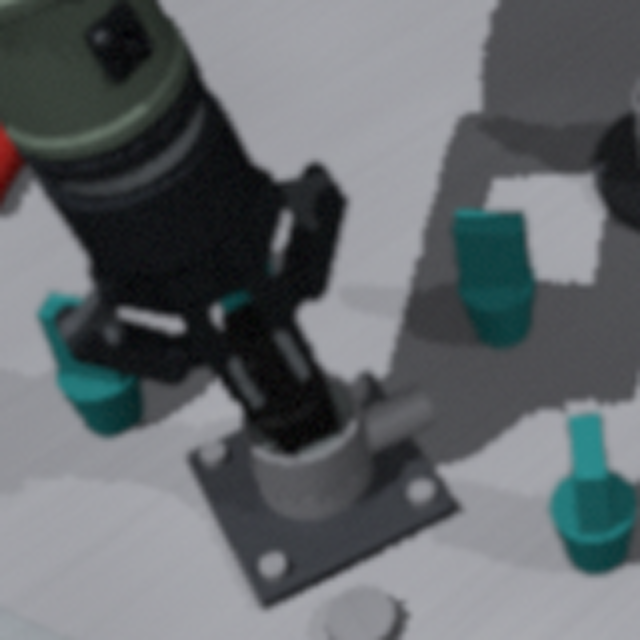

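The picture shows the plug in the fingers at (290,390), leaning away from the outlet stub (400,415). Next I bring it upright and draw it out.

drive_tool:
  claw: [-1,-1,-1,-1,-1,-1,-1,-1,-1,-1,-1,-1]
  xyz:
    - [0,2.2,0]
    - [0,2.2,0]
    - [0,2.2,0]
    - [0,2.2,0]
    - [0,2.2,0]
    - [0,0,0]
    - [0,0,-4]
    - [0,0,-6]
    - [0,0,-8]
    - [0,0,-8]
    - [0,0,-10]
    - [0,0,-10]
  angular:
    - [0.035,0,0]
    - [0.035,0,0]
    - [0.035,0,0]
    - [0.035,0,0]
    - [0.035,0,0]
    - [0,0,0]
    - [0,0,0]
    - [0,0,0]
    - [0,0,0]
    - [0,0,0]
    - [0,0,0]
    - [0,0,0]

```text
t: 9.45
ee_pos: [0.5082, -0.3024, 0.1609]
orientation: [0.12, 0.993, -0.0, 0.0]
contact_force: [-0.0, 0.4, -1.2]
gripper_width: 0.0151
grip_force: 69.8
```

drive_tool:
  claw: [-1,-1,-1,-1,-1]
  xyz:
    - [0,0,-25]
    - [0,0,-25]
    - [0,0,-25]
    - [0,0,-15]
    - [0,0,0]
  angular:
    - [0,0,0]
    - [0,0,0]
    - [0,0,0]
    - [0,0,0]
    - [0,0,0]

```text
t: 10.07
ee_pos: [0.5085, -0.3024, 0.2512]
orientation: [0.12, 0.993, -0.001, 0.001]
contact_force: [-0.4, 0.6, -1.1]
gripper_width: 0.0152
grip_force: 69.9
```

```bash
python3 -c "
from h import *
snap('scene','sc3',(140,120,340,320),3)"; python3 st.py "[.5043,.3019,.25]"
```

```text
10.125 [ 0.5080191  -0.30213088  0.24997472] tool mm [147.6 585.7   0. ] 
z [ 0.  0. -1.] yaw y 76.21 0.015398064835048022 [ 0.43302625  0.19735988 -1.71324761] [-0.56  0.35  1.54  0.    1.26 -1.89]
```

View pics/sc3.png

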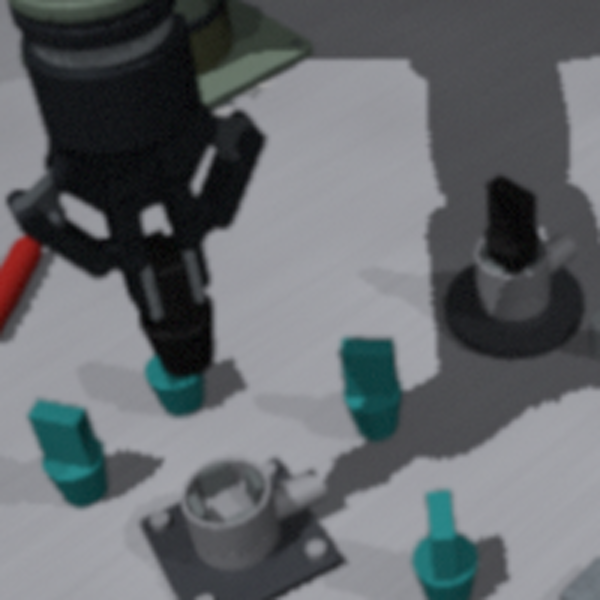

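The plug is in the fingers at (180,330), the square tube is empty at (230,510), and the other plug is undisturbed at (512,230). Next: to the tray.

drive_tool:
  claw: [-1,-1,-1,-1,-1,-1,-1,-1,-1,-1,-1,-1]
  xyz:
    - [6,25,0]
    - [10,38,0]
    - [13,53,0]
    - [14,55,0]
    - [14,55,0]
    - [14,55,0]
    - [14,55,0]
    - [14,55,0]
    - [14,55,0]
    - [14,55,0]
    - [12,50,0]
    - [6,24,0]
  angular:
    - [0,0,0]
    - [0,0,0]
    - [0,0,0]
    - [0,0,0]
    - [0,0,0]
    - [0,0,0]
    - [0,0,0]
    - [0,0,0]
    - [0,0,0]
    - [0,0,0]
    - [0,0,0]
    - [0,0,0]

```text
t: 11.62
ee_pos: [0.5035, 0.2932, 0.2483]
orientation: [0.119, 0.993, -0.001, -0.001]
contact_force: [0.6, -0.5, -1.6]
gripper_width: 0.0151
grip_force: 69.8
```

drive_tool:
  claw: [-1,-1,-1,-1,-1,-1,-1,-1]
  xyz:
    - [3,11,0]
    - [0,0,30]
    - [0,0,35]
    - [0,0,35]
    - [0,0,35]
    - [0,0,20]
    - [0,0,5]
    - [0,0,0]
  angular:
    - [0,0,0]
    - [0,0,0]
    - [0,0,0]
    - [0,0,0]
    - [0,0,0]
    - [0,0,0]
    - [0,0,0]
    - [0,0,0]

```text
t: 12.62
ee_pos: [0.5044, 0.3017, 0.0902]
orientation: [0.12, 0.993, -0.0, -0.0]
contact_force: [-0.4, 1.4, -0.4]
gripper_width: 0.0151
grip_force: 69.9
```

```bash
python3 -c "
from h import *
snap('scene','sc4',(320,40,480,200),4)"; python3 st.py "[.5043,.3019,.075]"
```

```text
12.675 [0.50468889 0.30208522 0.09079356] tool mm [ 0.3 -0.3 15.8] 
z [ 1.1e-03  6.0e-04 -1.0e+00] yaw y 76.18 0.014999124822023159 [ 0.33319336 -1.09247498 -1.70685817] [ 0.52  0.49  1.76 -0.    0.9  -0.81]
```

View pics/sc4.png

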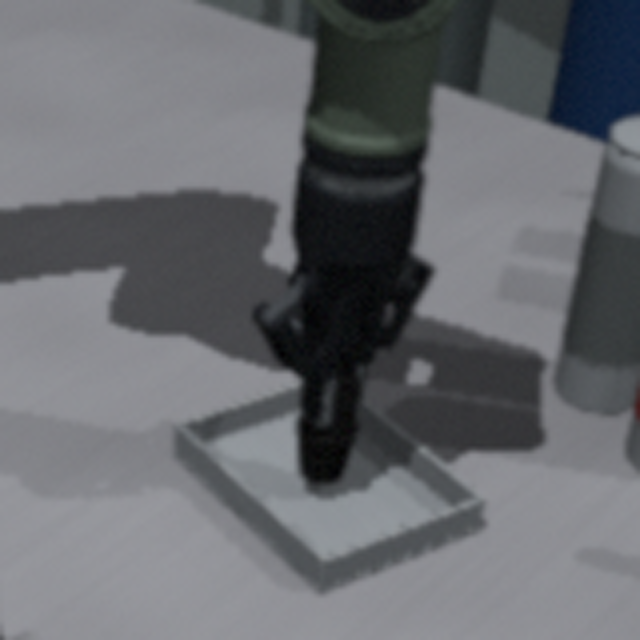

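The plug hangs over the tray middle (foot at 325,480), walls all round. I'll lower it until it makes contact.

drive_tool:
  claw: [-1,-1,-1,-1,-1]
  xyz:
    - [0,0,6]
    - [0,0,5]
    - [0,0,3]
    - [0,0,1]
    - [0,0,0]
  angular:
    - [0,0,0]
    - [0,0,0]
    - [0,0,0]
    - [0,0,0]
    - [0,0,0]

```text
t: 13.3
ee_pos: [0.5041, 0.3022, 0.0754]
orientation: [0.12, 0.993, 0.0, -0.0]
contact_force: [-1.9, -0.9, 1.7]
gripper_width: 0.0153
grip_force: 70.2
```

drive_tool:
  claw: [-1,-1,-1]
  xyz:
    - [0,0,1]
    - [0,0,0.5]
    - [0,0,0]
  angular:
    - [0,0,0]
    - [0,0,0]
    - [0,0,0]

```text
t: 13.68
ee_pos: [0.5041, 0.3022, 0.0753]
orientation: [0.12, 0.993, 0.0, 0.0]
contact_force: [-2.7, -1.5, 10.7]
gripper_width: 0.0157
grip_force: 71.8
```

Contact at 10.7 N, TCP at 75 mm as expected. Releasing slowly and backing off.

drive_tool:
  claw: [-0.5,-0.3,0,0.2,0.2,0.2]
  xyz:
    - [0,0,-1]
    - [0,0,0]
    - [0,0,0]
    - [0,0,0]
    - [0,0,0]
    - [0,0,0]
  angular:
    - [0,0,0]
    - [0,0,0]
    - [0,0,0]
    - [0,0,0]
    - [0,0,0]
    - [0,0,0]

```text
t: 14.42
ee_pos: [0.5042, 0.3022, 0.0745]
orientation: [0.12, 0.993, 0.0, -0.0]
contact_force: [0.7, 0.0, 0.7]
gripper_width: 0.0513
grip_force: 0.0
```

drive_tool:
  claw: [0.2,0.2,0.2,0.2,0.2,0.2,0.2]
  xyz:
    - [0,0,-10]
    - [0,0,-25]
    - [0,0,-35]
    - [0,0,-35]
    - [0,0,-30]
    - [0,0,0]
    - [0,0,0]
  angular:
    - [0,0,0]
    - [0,0,0]
    - [0,0,0]
    - [0,0,0]
    - [0,0,0]
    - [0,0,0]
    - [0,0,0]

```text
t: 15.3
ee_pos: [0.5037, 0.3019, 0.2091]
orientation: [0.12, 0.993, -0.0, -0.0]
contact_force: [0.6, -0.4, -0.4]
gripper_width: 0.0514
grip_force: 0.0
```

```bash
python3 -c "
from h import *
snap('scene','sc5',(280,40,480,240),3)"; python3 st.py "[.5043,.3019,.2]"
```

```text
15.35 [0.5034854  0.30180838 0.2085376 ] tool mm [-0.8  0.3  8.5] 
z [-0.0019 -0.0011 -1.    ] yaw y 76.21 0.051165862476180435 [-0.13966987  0.77656662 -0.47295057] [ 0.52  0.37  1.61  0.    1.16 -0.81]
```

View pics/sc5.png

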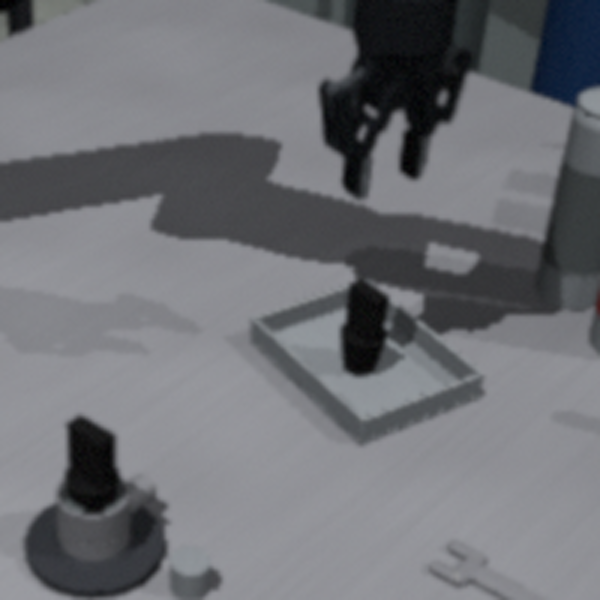

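The plug stands in the tray (365,330), the gripper is clear, and the other plug is in its tube (92,465).

```bash
python3 -c "
from h import *
print(arm.finish_job())"
```

```text
the job is handed in; nothing more can be done
None
```

The plug was rocked about 10° towards the outlet and 10° back, drawn out and set down standing in the tray, with the other plug left in its tube; the job is handed in, but no verdict came back.

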